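# Lay the plug gauge in its V cradle and hold the clamp plate over the tapped pillars

## Task

Take the plug gauge that stands upright on the granite plate and lay it on its side, centred in the two V supports of the cradle, without dropping it or knocking it over, and let go of it. Then pick up the clamp plate by its rib and hold it level about 10 mm above the cradle's two pillars, each of its holes lined up over a threaded hole, touching neither pillars nor gauge, ready for a colleague to put in the screws: finish while still holding it there. Do not disturb the dial indicator stand, the two taper roller cones or the setting disc.

Things in the scene. Friction and masses are not known exactly. Their poses are not given: they have to be found in the camera images.
- gauge_mid (a point): Centre (half-way up) of the loose double-ended steel plug gauge, 100 mm long, about 0.28 kg; z runs along the gauge, upright at the start. Knurled middle handle 18 mm in diameter, 44 mm long; the plug at each end 28 mm in diameter, 28 mm long, both alike. It stands on the dark granite plate (top 50 mm above the work surface), left or right of the cradle.
- gauge: The same plug gauge; origin at the centre of the end face it stands on at the start, z along the gauge.
- seat (a point): Point of the fixed cradle where the gauge's centre comes to lie, on the axis of the two V supports, 46 mm above the granite. x points across the cradle to pillar post1, y along the V trough, z up. The 90 degree Vs are 16 mm thick, 30 to 46 mm either side of this point along y, and reach up to 1 mm below its height; the 60 mm gap between them is open for the fingers.
- cradle: The fixed grey cast cradle; origin under the centre of its base, on the granite; axes as for the seat. Base 146 mm (x) by 110 mm (y), 12 mm thick, its top 34 mm below the seat point. The top of the seated gauge lies 14 mm above the seat point, 6 mm below the pillar tops.
- post0 (a point): Centre of the top of the round pillar (22 mm in diameter, 66 mm tall above the granite, with a 10 mm threaded hole in its top) on the -x side of the cradle, 58 mm from its middle.
- post1 (a point): The same for the pillar on the +x side, 116 mm from post0.
- cover_rib (a point): Centre of the upright grip rib of the loose aluminium clamp plate, about 0.28 kg, which starts flat on the granite, left or right of the cradle. The rib is 44 mm long (x), 18 mm thick (y, grip across this) and 44 mm tall, in the middle of the plate; its centre is 30 mm above the plate's underside, its top 52 mm above.
- cover: The clamp plate, 140 mm (x) by 40 mm (y) by 8 mm thick, the same turned half round; origin at the centre of its underside, x along its length, z up.
- hole0 (a point): Centre of one 12 mm through hole of the clamp plate, at its underside, 58 mm from the plate's middle on its -x side. Either hole may go over either pillar.
- hole1 (a point): The other hole of the clamp plate, at its underside, 58 mm from the middle on the +x side.
- cone_a: Bystander: the larger polished taper roller cone, about 60 mm across, 26 mm tall; origin under its centre.
- cone_b: Bystander: the smaller taper roller cone, about 50 mm across, 26 mm tall; origin under its centre.
- disc: Bystander: grey cast setting disc, 90 mm across, 28 mm tall; origin under its centre.
- stand: Bystander: matte steel dial indicator stand, foot 60 by 55 mm, 240 mm tall, the dial reaching out 113 mm to its +y side at 200 mm height; origin under the foot.

How it is judged:
By the outcome, as a careful person would: the job done as asked, in the order asked, and still so for the second after the job is handed in, while the arm keeps its last pose, push and grip.
It also fails if it takes over 56 s, if anything falls off the work surface, if the arm or the gripper's body presses on something with over 40 N, if the wrist force passes 120 N, or if a joint passes its speed limit or range.

## Robot

A 6-joint arm with a two-finger parallel gripper is mounted at the origin on the work surface. World frame = base frame: x ahead of the robot, y to its left, z up, the work surface at z = 0. Lengths are in m, angles in rad, forces in N, time in s.
With the tool pointing down it reaches from about 0.425 to 0.95 m from the base axis. Payload 3.5 kg.
Tool frame: the origin (TCP) lies midway between the tips of the shut fingers; the grasp point (between the pads) lies 19 mm behind it; z points along the fingers, y is the line along which they close (so a half turn about z gives the same grasp; the last joint's range is limited). The gripper opens to 85 mm and grips with 20 to 120 N. Pads are 22 mm wide; open, the fingers measure 114 mm over their backs; the gripper's body (76 mm by 85 mm) begins 54 mm behind the grasp point. The pads swing forward as they close: fully open they stand 13 mm farther back than shut.
Start: joints at [-1.494, 0.286, 1.577, -0, 1.279, -0.15], TCP at [0.152, -0.658, 0.202] pointing down, gripper open.
Joint ranges: [-2.77, 2.77], [-0.9, 2.22], [0.21, 2.48], [-1.53, 4.67], [0.24, 2.81], [-2.84, 2.84]. Speed limits (rad/s): [2.79, 2.79, 3.14, 3.14, 3.14, 3.14].

## Interface

Orientations are given as a rotation vector (axis times angle).
In Python, from plant import telemetry, optics, workorder gives the robot as it stands.
- The arm moves only by the tool send_rows, never from a script. Its argument "deltas" is a list of rows, each an object of numbers: "dx", "dy", "dz": the shift along the tool's x, y, z in units of 25 mm (1.0 is 25 mm); "rx", "ry", "rz": the turn, a rotation vector about the tool's x, y, z in units of 6 degrees (1.0 is 6 degrees); "grip": the closure, from 0 (fully open) to 1 (shut). A call has 1 to 20 rows; each row is the pose to reach, as a shift and turn from the pose commanded when the call began, along the tool's axes at that moment; what a row does not reach only later rows make up. A row lasts 1/12 s, in which the tool goes at most 41.7 mm and 7.16 degrees, less where a joint would pass 70% of its speed; a pose out of reach is approached as far as the arm can. A call with a gripper value outside its range is refused whole. The fingers move at their own pace and stop on an object; the grip force is fixed at half the most. Time passes only in rows, so rows that repeat a pose let the fingers close. It gives the time, the measured TCP pose, the force, the opening and the grip force at its end, in the units of the state.
- telemetry.sense(): the state, without advancing time (a new reading comes with each control period).
- optics.get_image(name): name is "side" or "top"; returns the picture (384x512x3 uint8, blue, green, red); there is no depth.
- optics.camera_params(name): a dict with "fx", "fy", "cx", "cy" (pixels), "dist" ([k1, k2, p1, p2, k3] as OpenCV has them; the pictures are not rectified), "R" (3x3) and "t" (3): a world point X has camera coordinates R X + t. Camera axes: x right, y down, z forward; pixel columns grow to the right and rows downward; lengths in m; the calibration is good to about 2 mm. A picture is of the moment at which its call begins. camera_params takes no time and is no camera call.
- workorder.close_job(): hands the job in; it is judged then, once.
The state is a dict: "clock": time; "joints": joint angles; "dq": joint speeds; "tau": joint torques, N m; "tool_pos": TCP position; "ee_rot": TCP orientation; "wrist_force": force on the tool from outside, world axes, zero at the start; "torque": the same for the moment, N m; "grip_width": finger opening in m; "gripper_force": force on a finger pad.
Only numpy, scipy, OpenCV 4.12 (cv2) and the standard library are available. Lean on these libraries where they do the work, as an engineer would, in place of code of your own. Each camera call takes 0.05 s, during which the arm holds its last target. There are 200 camera calls.

## Working session

There is one attempt and no reset: what is moved stays moved. The work goes in short steps, Python scripts to look and compute and a tool call to move; the robot and the scene stay as the last step left them, time stands still between calls to the robot, and variables do not carry over. Pictures are saved under pics/ and viewed, at most 10 in all, crops included, and the job is handed in when it is done.

Besides the shell and the picture viewer there is one more tool, called in YAML: its name, and indented under it one key for each argument. send_rows: Moves the arm, as the interface text tells. Its arguments: {"type":"object","properties":{"deltas":{"type":"array"}},"required":["deltas"]}

```bash
mkdir -p pics; ls; python3 - <<'E'
from plant import telemetry, optics
import cv2,numpy as np
for n in ("side","top"):
    cv2.imwrite(f"pics/{n}0.png",optics.get_image(n)); p=optics.camera_params(n)
    R=np.array(p["R"]);print(n,p["fx"],p["dist"],"pos",(-R.T@np.array(p["t"])).round(3),R.round(2).tolist())
s=telemetry.sense();print(s["clock"],s["tool_pos"],s["ee_rot"],s["grip_width"])
E
```

```text
pics
side 351.1708804765319 [-0.09004274  0.          0.          0.          0.        ] pos [ 0.369 -0.544  0.79 ] [[0.94, -0.35, -0.0], [-0.26, -0.68, -0.69], [0.24, 0.65, -0.72]]
top 369.81104566247797 [0.00176288 0.         0.         0.         0.        ] pos [0.517 0.04  1.189] [[-0.03, -1.0, 0.01], [-1.0, 0.03, -0.07], [0.07, -0.01, -1.0]]
0.1 [ 0.15175791 -0.6570303   0.20033457] [-3.11923020e+00 -3.55269059e-01 -1.00491379e-04] 0.08551436925341022
```

View pics/side0.png

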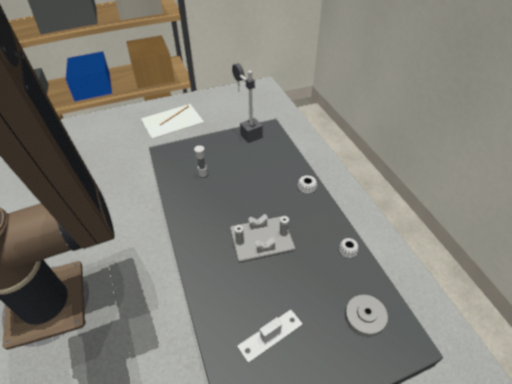

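View pics/top0.png

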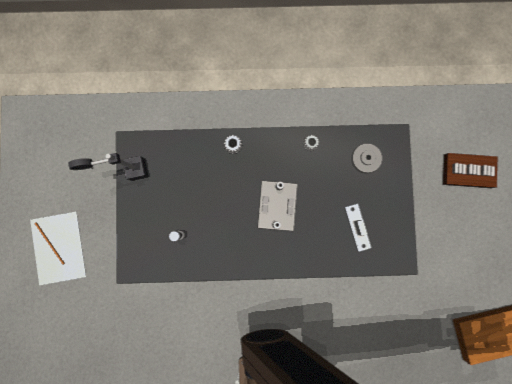

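The side view shows the gauge (base about (202,174), top (199,149)), pillars at (239,231) and (285,220), and cover holes at (248,350) and (292,320). The top view shows the gauge top at (175,236), pillars at (280,185) and (277,225), and cover holes at (352,209) and (363,246). I'll enlarge these for the details.

```bash
python3 - <<'E'
import cv2,numpy as np
s=cv2.imread("pics/side0.png");t=cv2.imread("pics/top0.png")
c=lambda im,x,y,w=76,h=56,k=5:cv2.resize(im[y:y+h,x:x+w],(w*k,h*k),interpolation=cv2.INTER_CUBIC)
# crops origins: side cradle(226,208) side cover(234,306) ; top cradle(244,177) top cover (320,200)
cv2.imwrite("pics/crop0.png",np.vstack([np.hstack([c(s,226,208),c(s,234,306)]),np.hstack([c(t,244,177),c(t,320,200)])]))
E
```

```text
(no output)
```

View pics/crop0.png

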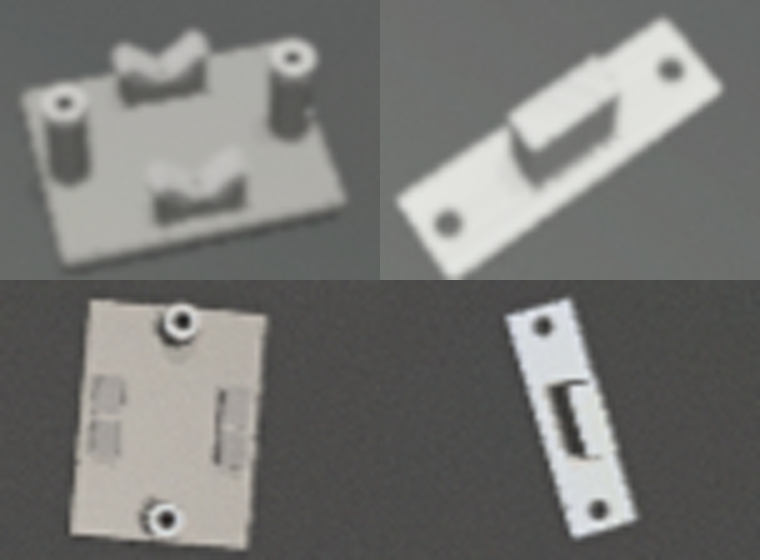

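The enlarged crops show pillar holes in side at about (238.4,228.2) and (284,219.2), and in top at (280,184.8) and (276.8,224.4). The cover holes are in side at (247,350.2) and (291.8,319.4), and in top at (352.2,208.8) and (363.2,245.6). I'll refine these with centroids and triangulate.

```bash
cat > h.py <<'E'
import cv2,numpy as np
from plant import telemetry, optics
P={n:{k:np.array(v,float) for k,v in optics.camera_params(n).items() if k in("fx","fy","cx","cy","dist","R","t")} for n in("side","top")}
K=lambda p:np.array([[p["fx"],0,p["cx"]],[0,p["fy"],p["cy"]],[0,0,1.]])
def ray(n,uv):
    p=P[n];q=cv2.undistortPoints(np.array([[uv]],float),K(p),p["dist"])[0,0]
    return -p["R"].T@p["t"], p["R"].T@np.array([q[0],q[1],1])
def plane(n,uv,z):
    o,d=ray(n,uv);return o+d*(z-o[2])/d[2]
def tri(a,b):
    o1,d1=ray("side",a);o2,d2=ray("top",b)
    s=np.linalg.lstsq(np.c_[d1,-d2],o2-o1,rcond=None)[0];x,y=o1+s[0]*d1,o2+s[1]*d2
    return (x+y)/2,np.linalg.norm(x-y)
def proj(n,X):
    p=P[n];return cv2.projectPoints(np.array([X],float),cv2.Rodrigues(p["R"])[0],p["t"],K(p),p["dist"])[0][0,0]
def dark(im,uv,r=3):
    "centroid of the dark hole around uv"
    x,y=np.round(uv).astype(int);g=cv2.cvtColor(im,cv2.COLOR_BGR2GRAY)[y-r:y+r+1,x-r:x+r+1].astype(float)
    Y,X=np.mgrid[-r:r+1,-r:r+1];w=np.clip((np.percentile(g,60)-g),0,None)*(X**2+Y**2<=r*r+1)
    return np.array([x+(w*X).sum()/w.sum(),y+(w*Y).sum()/w.sum()])
E
python3 - <<'E'
from h import *
s=cv2.imread("pics/side0.png");t=cv2.imread("pics/top0.png")
for nm,a,b,z in[("postA",(238.4,228.2),(280,184.8),.116),("postB",(284,219.2),(276.8,224.4),.116),("holeA",(247,350.2),(363.2,245.6),.058),("holeB",(291.8,319.4),(352.2,208.8),.058)]:
    if nm=="postA": b=(276.8,224.4)
    if nm=="postB": b=(280,184.8)
    a2,b2=dark(s,a),dark(t,b)
    x,e=tri(a2,b2);print(nm,a2.round(1),b2.round(1),x.round(4),round(e,4),"side",plane("side",a2,z).round(4),"top",plane("top",b2,z).round(4))
for n,im,b in(("side",s,(185,140,220,185)),("top",t,(160,222,195,250))):
    x0,y0,x1,y1=b;g=cv2.cvtColor(im,cv2.COLOR_BGR2GRAY)[y0:y1,x0:x1]
    for th in(90,160):
        m=(g>th).astype(np.uint8);k,l,st,c=cv2.connectedComponentsWithStats(m)
        print(n,th,[(st[i].tolist(),(c[i]+[x0,y0]).round(1).tolist()) for i in range(1,k) if st[i,4]>8])
c=lambda im,x,y,w=40,h=50,k=10:cv2.resize(im[y:y+h,x:x+w],(w*k,h*k),interpolation=cv2.INTER_CUBIC)
cv2.imwrite("pics/g0.png",np.hstack([c(s,180,138),c(t,155,212)]))
E
```

```text
postA [238.4 228.2] [276.8 224.2] [ 0.5051 -0.03    0.1123] 0.0002 side [ 0.5043 -0.0329  0.116 ] top [ 0.5052 -0.0298  0.116 ]
postB [284.  218.9] [280.  184.9] [ 0.6199 -0.0431  0.1133] 0.0009 side [ 0.6193 -0.0452  0.116 ] top [ 0.6192 -0.0427  0.116 ]
holeA [247.2 350.3] [363.3 245.5] [ 0.4327 -0.2955  0.0556] 0.0006 side [ 0.4328 -0.2964  0.058 ] top [ 0.4326 -0.2947  0.058 ]
holeB [291.7 319.5] [352.2 208.8] [ 0.5454 -0.2669  0.0552] 0.0005 side [ 0.545 -0.268  0.058] top [ 0.5451 -0.266   0.058 ]
side 90 [([0, 0, 35, 45, 1455], [202.1, 161.5])]
side 160 [([9, 6, 10, 6, 50], [198.7, 148.4])]
top 90 [([8, 9, 16, 11, 123], [175.1, 235.7])]
top 160 [([9, 10, 10, 9, 75], [173.6, 236.0])]
```

View pics/g0.png

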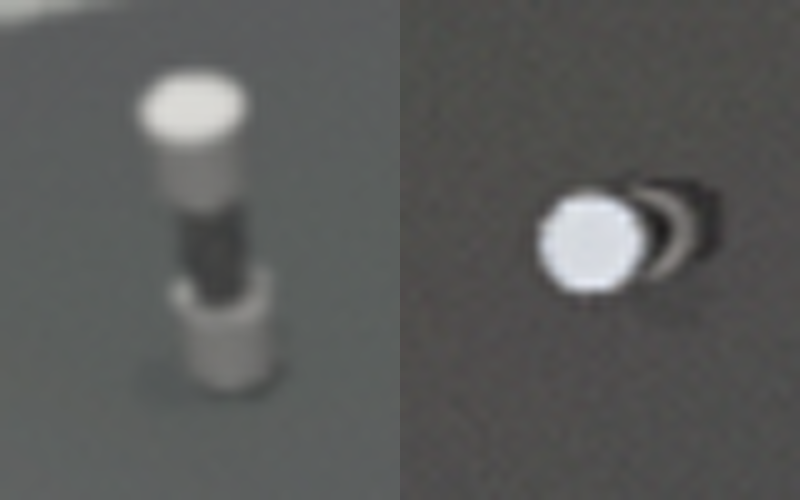

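The gauge top disc is at side (198.8,148.2) and top (173.6,235.8), and it stands clear of everything. I'll compute its position and add a helper that gives the move numbers.

```bash
cat >> h.py <<'E'
from scipy.spatial.transform import Rotation as Ro
def frame(az,elev,flip=1):
    "tool z: heading az (deg), elev deg below horizontal; tool y horizontal (flip sign)"
    a,e=np.radians([az,elev]);z=np.array([np.cos(e)*np.cos(a),np.cos(e)*np.sin(a),-np.sin(e)])
    y=flip*np.array([-np.sin(a),np.cos(a),0]);return np.c_[np.cross(y,z),y,z]
def move(pos,R=None):
    s=telemetry.sense();R0=Ro.from_rotvec(s["ee_rot"]).as_matrix();p0=np.array(s["tool_pos"])
    d=R0.T@(np.array(pos)-p0)/.025;r=np.zeros(3) if R is None else np.degrees(Ro.from_matrix(R0.T@R).as_rotvec())/6
    print("d",d.round(3),"r",r.round(3),"rows",np.ceil(max(np.linalg.norm(d)*25/41.7,np.linalg.norm(r)*6/7.16)))
def st():
    s=telemetry.sense();print(round(s["clock"],2),"q",np.round(s["joints"],3),"p",np.round(s["tool_pos"],4),"F",np.round(s["wrist_force"],1),"w",round(s["grip_width"],4),s["gripper_force"])
    print(Ro.from_rotvec(s["ee_rot"]).as_matrix().round(3).tolist())
E
python3 - <<'E'
from h import *
x,e=tri((198.8,148.2),(173.55,235.75));print(x.round(4),e,plane("side",(198.8,148.2),.15).round(4),plane("top",(173.55,235.75),.15).round(4))
print(plane("top",(135,168),.05),plane("top",(80,163),.25))
move((.5,-.3,.33))
move((.5,-.3,.33),frame(0,90))
move((.5,-.3,.33),frame(0,90,-1))
st()
E
```

```text
[0.4819 0.262  0.1475] 0.00043196540226599696 [0.4816 0.2588 0.15  ] [0.4817 0.2615 0.15  ]
[0.69032462 0.39911787 0.05      ] [0.67646437 0.47564715 0.25      ]
d [ 16.786 -10.794  -5.158] r [0. 0. 0.] rows 13.0
d [ 16.786 -10.794  -5.158] r [ 1.0000e-03 -3.1000e-02 -2.7834e+01] rows 24.0
d [ 16.786 -10.794  -5.158] r [-2.100e-02 -1.000e-03  2.166e+00] rows 13.0
0.1 q [-1.494  0.287  1.578 -0.     1.279 -0.15 ] p [ 0.1518 -0.657   0.2003] F [-0.9 -0.3 -0.5] w 0.0855 0.0
[[0.974, 0.225, -0.0], [0.225, -0.974, 0.002], [0.0, -0.002, -1.0]]
```

send_rows:
  deltas:
    - {"dx": 10,"dy": -6.5,"dz": -5,"rz": -5}
    - {"dx": 10,"dy": -6.5,"dz": -5,"rz": -5}
    - {"dx": 16.8,"dy": -10.8,"dz": -5.2,"rz": -10}
    - {"dx": 16.8,"dy": -10.8,"dz": -5.2,"rz": -10}
    - {"dx": 16.8,"dy": -10.8,"dz": -5.2,"rz": -10}
    - {"dx": 16.8,"dy": -10.8,"dz": -5.2,"rz": -10}
    - {"dx": 16.8,"dy": -10.8,"dz": -5.2,"rz": -10}
    - {"dx": 16.8,"dy": -10.8,"dz": -5.2,"rz": -10}
    - {"dx": 16.8,"dy": -10.8,"dz": -5.2,"rz": -10}
    - {"dx": 16.8,"dy": -10.8,"dz": -5.2,"rz": -10}
    - {"dx": 16.8,"dy": -10.8,"dz": -5.2,"rz": -10}
    - {"dx": 16.8,"dy": -10.8,"dz": -5.2,"rz": -10}
    - {"dx": 16.8,"dy": -10.8,"dz": -5.2,"rz": -10}
    - {"dx": 16.8,"dy": -10.8,"dz": -5.2,"rz": -10}
    - {"dx": 16.8,"dy": -10.8,"dz": -5.2,"rz": -10}

```text
schema error: expected keys dx, dy, dz, rx, ry, rz, grip
```

```bash
python3 - <<'E'
from h import *
st(); move((.37,.38,.33),frame(-50,89.9,1)); print(frame(-50,20,1).round(2).tolist())
E
```

```text
0.1 q [-1.494  0.287  1.578 -0.     1.279 -0.15 ] p [ 0.1518 -0.657   0.2003] F [-0.9 -0.3 -0.5] w 0.0855 0.0
[[0.974, 0.225, -0.0], [0.225, -0.974, 0.002], [0.0, -0.002, -1.0]]
d [ 17.836 -38.467  -5.097] r [ -0.027  -0.033 -19.501] rows 26.0
[[-0.22, 0.77, 0.6], [0.26, 0.64, -0.72], [-0.94, 0.0, -0.34]]
```

send_rows:
  deltas:
    - {"dx": 16.8,"dy": -10.8,"dz": -5.2,"rx": 0,"ry": 0,"rz": -10,"grip": 0}
    - {"dx": 16.8,"dy": -10.8,"dz": -5.2,"rx": 0,"ry": 0,"rz": -10,"grip": 0}
    - {"dx": 16.8,"dy": -10.8,"dz": -5.2,"rx": 0,"ry": 0,"rz": -10,"grip": 0}
    - {"dx": 16.8,"dy": -10.8,"dz": -5.2,"rx": 0,"ry": 0,"rz": -10,"grip": 0}
    - {"dx": 16.8,"dy": -10.8,"dz": -5.2,"rx": 0,"ry": 0,"rz": -10,"grip": 0}
    - {"dx": 16.8,"dy": -10.8,"dz": -5.2,"rx": 0,"ry": 0,"rz": -10,"grip": 0}
    - {"dx": 16.8,"dy": -10.8,"dz": -5.2,"rx": 0,"ry": 0,"rz": -10,"grip": 0}
    - {"dx": 16.8,"dy": -10.8,"dz": -5.2,"rx": 0,"ry": 0,"rz": -10,"grip": 0}
    - {"dx": 16.8,"dy": -10.8,"dz": -5.2,"rx": 0,"ry": 0,"rz": -10,"grip": 0}
    - {"dx": 16.8,"dy": -10.8,"dz": -5.2,"rx": 0,"ry": 0,"rz": -10,"grip": 0}
    - {"dx": 16.8,"dy": -10.8,"dz": -5.2,"rx": 0,"ry": 0,"rz": -10,"grip": 0}
    - {"dx": 16.8,"dy": -10.8,"dz": -5.2,"rx": 0,"ry": 0,"rz": -10,"grip": 0}
    - {"dx": 16.8,"dy": -10.8,"dz": -5.2,"rx": 0,"ry": 0,"rz": -10,"grip": 0}
    - {"dx": 16.8,"dy": -10.8,"dz": -5.2,"rx": 0,"ry": 0,"rz": -10,"grip": 0}
    - {"dx": 16.8,"dy": -10.8,"dz": -5.2,"rx": 0,"ry": 0,"rz": -10,"grip": 0}

```text
clock: 1.35
tool_pos: [0.5006, -0.2995, 0.3313]
ee_rot: [-2.523, -1.871, 0.001]
wrist_force: [0.2, -0.2, -0.0]
grip_width: 0.0853
gripper_force: 0.0
```

```bash
python3 - <<'E'
from h import *
st(); move((.37,.38,.33),frame(-50,89.9,1))
E
```

```text
1.35 q [-7.130e-01  1.500e-02  1.648e+00 -1.000e-03  1.480e+00 -4.180e-01] p [ 0.5006 -0.2995  0.3313] F [ 0.2 -0.2 -0. ] w 0.0853 0.0
[[0.29, 0.957, -0.001], [0.957, -0.29, -0.0], [-0.0, -0.001, -1.0]]
d [ 24.492 -12.893   0.051] r [-0.016 -0.016 -9.481] rows 17.0
```

send_rows:
  deltas:
    - {"dx": 24.5,"dy": -12.9,"dz": 0,"rx": 0,"ry": 0,"rz": -9.5,"grip": 0}
    - {"dx": 24.5,"dy": -12.9,"dz": 0,"rx": 0,"ry": 0,"rz": -9.5,"grip": 0}
    - {"dx": 24.5,"dy": -12.9,"dz": 0,"rx": 0,"ry": 0,"rz": -9.5,"grip": 0}
    - {"dx": 24.5,"dy": -12.9,"dz": 0,"rx": 0,"ry": 0,"rz": -9.5,"grip": 0}
    - {"dx": 24.5,"dy": -12.9,"dz": 0,"rx": 0,"ry": 0,"rz": -9.5,"grip": 0}
    - {"dx": 24.5,"dy": -12.9,"dz": 0,"rx": 0,"ry": 0,"rz": -9.5,"grip": 0}
    - {"dx": 24.5,"dy": -12.9,"dz": 0,"rx": 0,"ry": 0,"rz": -9.5,"grip": 0}
    - {"dx": 24.5,"dy": -12.9,"dz": 0,"rx": 0,"ry": 0,"rz": -9.5,"grip": 0}
    - {"dx": 24.5,"dy": -12.9,"dz": 0,"rx": 0,"ry": 0,"rz": -9.5,"grip": 0}
    - {"dx": 24.5,"dy": -12.9,"dz": 0,"rx": 0,"ry": 0,"rz": -9.5,"grip": 0}
    - {"dx": 24.5,"dy": -12.9,"dz": 0,"rx": 0,"ry": 0,"rz": -9.5,"grip": 0}
    - {"dx": 24.5,"dy": -12.9,"dz": 0,"rx": 0,"ry": 0,"rz": -9.5,"grip": 0}
    - {"dx": 24.5,"dy": -12.9,"dz": 0,"rx": 0,"ry": 0,"rz": -9.5,"grip": 0}
    - {"dx": 24.5,"dy": -12.9,"dz": 0,"rx": 0,"ry": 0,"rz": -9.5,"grip": 0}
    - {"dx": 24.5,"dy": -12.9,"dz": 0,"rx": 0,"ry": 0,"rz": -9.5,"grip": 0}
    - {"dx": 24.5,"dy": -12.9,"dz": 0,"rx": 0,"ry": 0,"rz": -9.5,"grip": 0}
    - {"dx": 24.5,"dy": -12.9,"dz": 0,"rx": 0,"ry": 0,"rz": -9.5,"grip": 0}
    - {"dx": 24.5,"dy": -12.9,"dz": 0,"rx": 0,"ry": 0,"rz": -9.5,"grip": 0}

```text
clock: 2.85
tool_pos: [0.3703, 0.382, 0.3299]
ee_rot: [-1.323, -2.847, 0.003]
wrist_force: [-0.7, -0.2, 0.1]
grip_width: 0.0857
gripper_force: 0.0
```

```bash
python3 - <<'E'
from h import *
st(); R=frame(-50,20,1);print(R.round(3))
g=np.array([.4817,.2605,.1])
for b in(.0,.10): 
    move(g+R[:,2]*(.019-b),R)
move((.40,.36,.28),R); move((.37,.38,.33),frame(-50,60,1))
E
```

```text
2.85 q [ 6.100e-01 -1.020e-01  1.764e+00  1.000e-03  1.483e+00 -9.100e-02] p [0.3703 0.382  0.3299] F [-0.7 -0.2  0.1] w 0.0857 0.0
[[-0.645, 0.764, -0.003], [0.764, 0.645, -0.001], [0.001, -0.002, -1.0]]
[[-0.22   0.766  0.604]
 [ 0.262  0.643 -0.72 ]
 [-0.94   0.    -0.342]]
d [-7.316  0.294  9.444] r [-5.0000e-03 -1.1679e+01  3.6000e-02] rows 10.0
d [-3.555  0.3    8.081] r [-5.0000e-03 -1.1679e+01  3.6000e-02] rows 10.0
d [-1.443  0.346  1.992] r [-5.0000e-03 -1.1679e+01  3.6000e-02] rows 10.0
d [-0.055 -0.06  -0.006] r [-0.016 -5.012  0.031] rows 5.0
```

send_rows:
  deltas:
    - {"dx": -1.4,"dy": 0.3,"dz": 2,"rx": 0,"ry": -11.7,"rz": 0,"grip": 0}
    - {"dx": -1.4,"dy": 0.3,"dz": 2,"rx": 0,"ry": -11.7,"rz": 0,"grip": 0}
    - {"dx": -1.4,"dy": 0.3,"dz": 2,"rx": 0,"ry": -11.7,"rz": 0,"grip": 0}
    - {"dx": -1.4,"dy": 0.3,"dz": 2,"rx": 0,"ry": -11.7,"rz": 0,"grip": 0}
    - {"dx": -1.4,"dy": 0.3,"dz": 2,"rx": 0,"ry": -11.7,"rz": 0,"grip": 0}
    - {"dx": -1.4,"dy": 0.3,"dz": 2,"rx": 0,"ry": -11.7,"rz": 0,"grip": 0}
    - {"dx": -1.4,"dy": 0.3,"dz": 2,"rx": 0,"ry": -11.7,"rz": 0,"grip": 0}
    - {"dx": -1.4,"dy": 0.3,"dz": 2,"rx": 0,"ry": -11.7,"rz": 0,"grip": 0}
    - {"dx": -1.4,"dy": 0.3,"dz": 2,"rx": 0,"ry": -11.7,"rz": 0,"grip": 0}
    - {"dx": -1.4,"dy": 0.3,"dz": 2,"rx": 0,"ry": -11.7,"rz": 0,"grip": 0}
    - {"dx": -1.4,"dy": 0.3,"dz": 2,"rx": 0,"ry": -11.7,"rz": 0,"grip": 0}
    - {"dx": -1.4,"dy": 0.3,"dz": 2,"rx": 0,"ry": -11.7,"rz": 0,"grip": 0}
    - {"dx": -1.4,"dy": 0.3,"dz": 2,"rx": 0,"ry": -11.7,"rz": 0,"grip": 0}
    - {"dx": -1.4,"dy": 0.3,"dz": 2,"rx": 0,"ry": -11.7,"rz": 0,"grip": 0}

```text
clock: 4.02
tool_pos: [0.4004, 0.3574, 0.2835]
ee_rot: [0.833, 1.777, -0.58]
wrist_force: [1.0, -0.2, -0.0]
grip_width: 0.0851
gripper_force: 0.0
```

```bash
python3 - <<'E'
from h import *
st(); R=frame(-50,20,1)
g=np.array([.4817,.2605,.1])
for b in(.0,.10): move(g+R[:,2]*(.019-b),R)
E
```

```text
4.02 q [ 1.009  0.236  1.834 -1.116  1.661  0.579] p [0.4004 0.3574 0.2835] F [ 1.  -0.2 -0. ] w 0.0851 0.0
[[-0.216, 0.767, 0.604], [0.263, 0.641, -0.721], [-0.94, 0.003, -0.341]]
d [ 5.178 -0.013  8.016] r [-0.008  0.014 -0.036] rows 6.0
d [ 5.172 -0.016  4.016] r [-0.008  0.014 -0.036] rows 4.0
```

send_rows:
  deltas:
    - {"dx": 5.15,"dy": 0,"dz": 4.0,"rx": 0,"ry": 0,"rz": 0,"grip": 0}
    - {"dx": 5.15,"dy": 0,"dz": 4.0,"rx": 0,"ry": 0,"rz": 0,"grip": 0}
    - {"dx": 5.15,"dy": 0,"dz": 4.0,"rx": 0,"ry": 0,"rz": 0,"grip": 0}
    - {"dx": 5.15,"dy": 0,"dz": 4.0,"rx": 0,"ry": 0,"rz": 0,"grip": 0}
    - {"dx": 5.15,"dy": 0,"dz": 4.0,"rx": 0,"ry": 0,"rz": 0,"grip": 0}
    - {"dx": 5.15,"dy": 0,"dz": 4.0,"rx": 0,"ry": 0,"rz": 0,"grip": 0}
    - {"dx": 5.15,"dy": 0,"dz": 4.0,"rx": 0,"ry": 0,"rz": 0,"grip": 0}

```text
clock: 4.6
tool_pos: [0.433, 0.3205, 0.1298]
ee_rot: [0.832, 1.775, -0.578]
wrist_force: [0.5, 0.2, 0.3]
grip_width: 0.0853
gripper_force: 0.0
```

```bash
python3 - <<'E'
from h import *
st(); R=frame(-50,20,1)
g=np.array([.4817,.2605,.1])
move(g+R[:,2]*.019,R)
s,t=[optics.get_image(n) for n in("side","top")]
c=lambda im,x,y,w=80,h=100,k=5:cv2.resize(im[y:y+h,x:x+w],(w*k,h*k),interpolation=cv2.INTER_CUBIC)
cv2.imwrite("pics/a1.png",np.hstack([c(s,140,100),c(t,120,190)]))
E
```

```text
4.6 q [ 0.929  0.43   1.925 -1.168  1.483  0.811] p [0.433  0.3205 0.1298] F [0.5 0.2 0.3] w 0.0853 0.0
[[-0.214, 0.766, 0.606], [0.263, 0.642, -0.72], [-0.941, 0.005, -0.339]]
d [ 0.076 -0.055  4.071] r [ 0.011  0.033 -0.044] rows 3.0
```

View pics/a1.png

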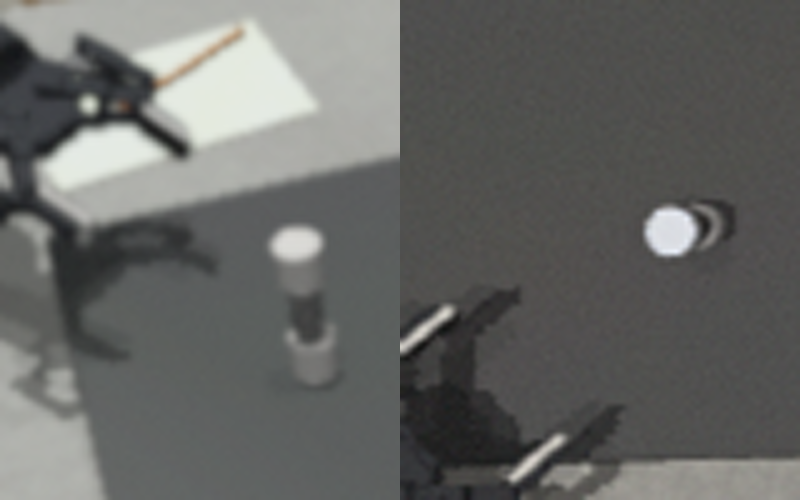

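The view shows the open fingers (tips in the top crop at (455,310) and (565,435)) facing the upright gauge (its top at (670,231)). I'll check the calibration by projecting the fingertip positions.

```bash
python3 - <<'E'
from h import *
s=telemetry.sense();R=Ro.from_rotvec(s["ee_rot"]).as_matrix();p=np.array(s["tool_pos"])
for n,o in(("side",(140,100)),("top",(120,190))):
    f=lambda X:((proj(n,X)-o+.5)*5).round(0)+([0,0] if n=="side" else [400,0])
    print(n,[f(p-R[:,2]*.013+k*R[:,1]*.0427) for k in(-1,1)],[f([.4817,.2605,z]) for z in (.15,.1)])
E
```

```text
side [array([135., 254.]), array([224., 177.])] [array([296., 242.]), array([306., 307.])]
top [array([604., 392.]), array([505., 278.])] [array([672., 231.]), array([690., 228.])]
```

send_rows:
  deltas:
    - {"dx": 0.07,"dy": -0.05,"dz": 1,"rx": 0,"ry": 0,"rz": 0,"grip": 0}
    - {"dx": 0.07,"dy": -0.05,"dz": 2,"rx": 0,"ry": 0,"rz": 0,"grip": 0}
    - {"dx": 0.07,"dy": -0.05,"dz": 3,"rx": 0,"ry": 0,"rz": 0,"grip": 0}
    - {"dx": 0.07,"dy": -0.05,"dz": 3.7,"rx": 0,"ry": 0,"rz": 0,"grip": 0}
    - {"dx": 0.07,"dy": -0.05,"dz": 4.1,"rx": 0,"ry": 0,"rz": 0,"grip": 0}
    - {"dx": 0.07,"dy": -0.05,"dz": 4.1,"rx": 0,"ry": 0,"rz": 0,"grip": 0}
    - {"dx": 0.07,"dy": -0.05,"dz": 4.1,"rx": 0,"ry": 0,"rz": 0,"grip": 0.4}
    - {"dx": 0.07,"dy": -0.05,"dz": 4.1,"rx": 0,"ry": 0,"rz": 0,"grip": 0.5}
    - {"dx": 0.07,"dy": -0.05,"dz": 4.1,"rx": 0,"ry": 0,"rz": 0,"grip": 0.6}
    - {"dx": 0.07,"dy": -0.05,"dz": 4.1,"rx": 0,"ry": 0,"rz": 0,"grip": 0.65}

```text
clock: 5.53
tool_pos: [0.4923, 0.246, 0.0908]
ee_rot: [0.828, 1.777, -0.58]
wrist_force: [-0.1, -0.5, 0.2]
grip_width: 0.0382
gripper_force: 0.0
```

```bash
python3 - <<'E'
from h import *
st()
s,t=[optics.get_image(n) for n in("side","top")]
c=lambda im,x,y,w=40,h=50,k=10:cv2.resize(im[y:y+h,x:x+w],(w*k,h*k),interpolation=cv2.INTER_CUBIC)
cv2.imwrite("pics/a2.png",np.hstack([c(s,175,138),c(t,155,212)]))
E
```

```text
5.53 q [ 0.761  0.45   1.999 -1.3    1.345  0.86 ] p [0.4923 0.246  0.0908] F [-0.1 -0.5  0.2] w 0.0382 0.0
[[-0.217, 0.765, 0.606], [0.26, 0.644, -0.72], [-0.941, 0.001, -0.339]]
```

View pics/a2.png

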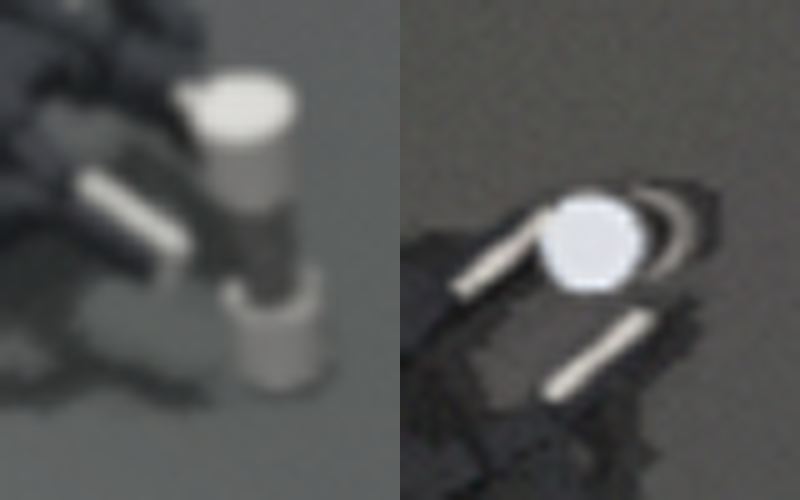

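```bash
python3 - <<'E'
from h import *
s=telemetry.sense();R=Ro.from_rotvec(s["ee_rot"]).as_matrix();p=np.array(s["tool_pos"])
for a,b in(((193.0,162.0),(179.5,243.0)),((182.5,155.),(169.,251.))):
    x,e=tri(a,b);print(x.round(4),round(e,4),"in tool frame mm",(R.T@(x-p)*1000).round(1))
print("gauge centre in tool",(R.T@(np.array([.4817,.2605,.1])-p)*1000).round(1))
E
```

```text
[0.4583 0.2536 0.1088] 0.0014 in tool frame mm [ -7.8 -20.9 -32.5]
[0.4358 0.2818 0.1204] 0.0039 in tool frame mm [ -6.5 -19.9 -70.3]
gauge centre in tool [ -2.8   1.5 -20.3]
```

```bash
python3 - <<'E'
from h import *
s=telemetry.sense();R=Ro.from_rotvec(s["ee_rot"]).as_matrix();p=np.array(s["tool_pos"])
old={n:cv2.imread(f"pics/{n}0.png") for n in("side","top")}
for n in("side","top"):
    im=optics.get_image(n)
    for yy in(-.020,-.026):
        o=[]
        for z in range(-60,21,6):
            u=proj(n,p+R@np.array([-.008,yy,z/1000]));f=lambda I:int(cv2.getRectSubPix(cv2.cvtColor(I,cv2.COLOR_BGR2GRAY),(1,1),tuple(map(float,u)))[0,0])
            o.append((z,f(im),f(old[n])))
        print(n,yy,o)
E
```

```text
side -0.02 [(-60, 168, 92), (-54, 166, 93), (-48, 172, 94), (-42, 177, 94), (-36, 169, 94), (-30, 121, 93), (-24, 57, 94), (-18, 66, 91), (-12, 83, 87), (-6, 70, 69), (0, 95, 95), (6, 139, 136), (12, 108, 107), (18, 93, 91)]
side -0.026 [(-60, 90, 93), (-54, 89, 94), (-48, 88, 94), (-42, 93, 94), (-36, 98, 93), (-30, 107, 93), (-24, 69, 94), (-18, 68, 101), (-12, 135, 139), (-6, 110, 108), (0, 124, 123), (6, 124, 123), (12, 115, 113), (18, 103, 101)]
top -0.02 [(-60, 182, 79), (-54, 175, 78), (-48, 166, 77), (-42, 179, 77), (-36, 179, 78), (-30, 77, 71), (-24, 65, 73), (-18, 63, 71), (-12, 75, 72), (-6, 74, 71), (0, 82, 79), (6, 81, 78), (12, 80, 77), (18, 81, 78)]
top -0.026 [(-60, 51, 79), (-54, 52, 78), (-48, 50, 78), (-42, 49, 78), (-36, 49, 78), (-30, 38, 72), (-24, 44, 71), (-18, 58, 72), (-12, 78, 75), (-6, 81, 77), (0, 81, 77), (6, 82, 76), (12, 81, 78), (18, 81, 79)]
```

```bash
python3 - <<'E'
from h import *
s=telemetry.sense();R=Ro.from_rotvec(s["ee_rot"]).as_matrix();p=np.array(s["tool_pos"])
out=[]
for n,o in(("side",(178,140)),("top",(162,222))):
    im=optics.get_image(n)[o[1]:o[1]+40,o[0]:o[0]+26]
    im=np.clip((im/255.)**.5*255,0,255).astype(np.uint8)
    im=cv2.resize(im,None,fx=15,fy=15,interpolation=cv2.INTER_CUBIC)
    for z,c in((-32,(0,0,255)),(-16,(0,255,0)),(0,(255,0,0))):
        for yy in(-.02,.02):
            u=((proj(n,p+R@np.array([-.008,yy,z/1000]))-o+.5)*15).astype(int);cv2.circle(im,tuple(map(int,u)),4,c,-1)
    out.append(im)
cv2.imwrite("pics/a3.png",np.hstack(out))
E
```

```text
(no output)
```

View pics/a3.png

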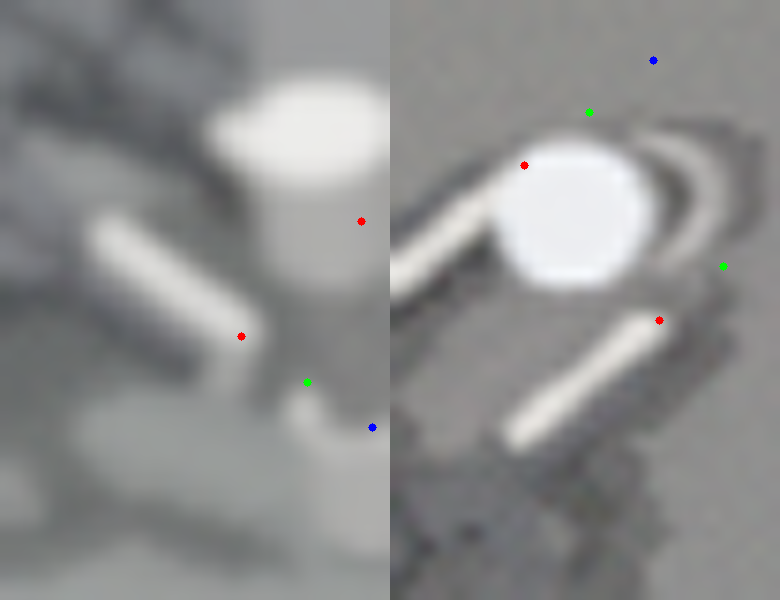

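The bright strips are the pads. Their front ends (the red dots) sit about 31 mm behind the reported TCP, so they stop roughly 11 mm short of the gauge axis. I'll trust the images, reopen, advance about 30 mm and rise about 4 mm, then close.

send_rows:
  deltas:
    - {"dx": 0,"dy": 0,"dz": 0,"rx": 0,"ry": 0,"rz": 0,"grip": 0.35}
    - {"dx": 0,"dy": 0,"dz": 0,"rx": 0,"ry": 0,"rz": 0,"grip": 0.35}
    - {"dx": -0.16,"dy": 0.05,"dz": 0.3,"rx": 0,"ry": 0,"rz": 0,"grip": 0.35}
    - {"dx": -0.16,"dy": 0.05,"dz": 0.6,"rx": 0,"ry": 0,"rz": 0,"grip": 0.35}
    - {"dx": -0.16,"dy": 0.05,"dz": 0.9,"rx": 0,"ry": 0,"rz": 0,"grip": 0.35}
    - {"dx": -0.16,"dy": 0.05,"dz": 1.15,"rx": 0,"ry": 0,"rz": 0,"grip": 0.35}
    - {"dx": -0.16,"dy": 0.05,"dz": 1.15,"rx": 0,"ry": 0,"rz": 0,"grip": 0.35}
    - {"dx": -0.16,"dy": 0.05,"dz": 1.15,"rx": 0,"ry": 0,"rz": 0,"grip": 0.5}
    - {"dx": -0.16,"dy": 0.05,"dz": 1.15,"rx": 0,"ry": 0,"rz": 0,"grip": 0.6}

```text
clock: 6.58
tool_pos: [0.5116, 0.2238, 0.0842]
ee_rot: [0.829, 1.777, -0.583]
wrist_force: [0.2, -0.4, 0.2]
grip_width: 0.0349
gripper_force: 0.0
```

```bash
python3 - <<'E'
from h import *
st()
s,t=[optics.get_image(n) for n in("side","top")]
c=lambda im,x,y,w=40,h=50,k=10:cv2.resize(im[y:y+h,x:x+w],(w*k,h*k),interpolation=cv2.INTER_CUBIC)
cv2.imwrite("pics/a4.png",np.hstack([c(s,175,138),c(t,155,212)]))
E
```

```text
6.58 q [ 0.706  0.455  2.011 -1.343  1.308  0.866] p [0.5116 0.2238 0.0842] F [ 0.2 -0.4  0.2] w 0.0349 0.0
[[-0.218, 0.766, 0.604], [0.259, 0.642, -0.721], [-0.941, -0.0, -0.339]]
```

View pics/a4.png

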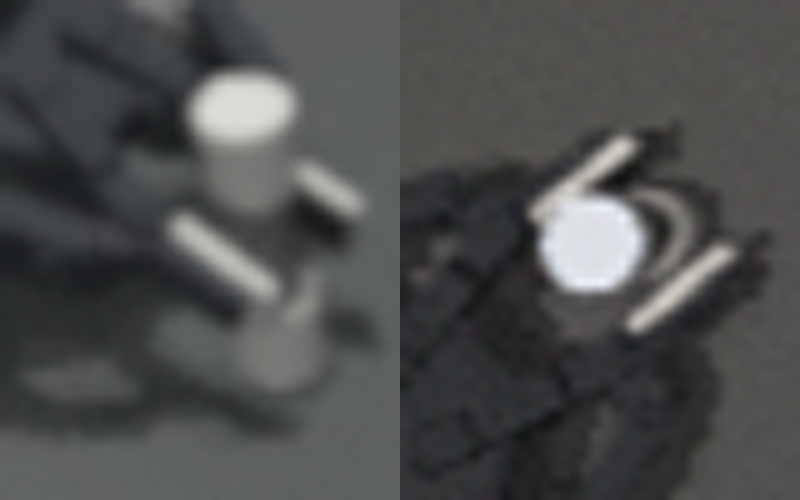

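The pads now straddle the handle in both crops: the pad midpoint is (632,234) in top and the gauge middle is about (630,236). I'll close the gripper.

send_rows:
  deltas:
    - {"dx": 0,"dy": 0,"dz": 0,"rx": 0,"ry": 0,"rz": 0,"grip": 0.7}
    - {"dx": 0,"dy": 0,"dz": 0,"rx": 0,"ry": 0,"rz": 0,"grip": 0.75}
    - {"dx": 0,"dy": 0,"dz": 0,"rx": 0,"ry": 0,"rz": 0,"grip": 0.8}
    - {"dx": 0,"dy": 0,"dz": 0,"rx": 0,"ry": 0,"rz": 0,"grip": 0.9}
    - {"dx": 0,"dy": 0,"dz": 0,"rx": 0,"ry": 0,"rz": 0,"grip": 1}
    - {"dx": 0,"dy": 0,"dz": 0,"rx": 0,"ry": 0,"rz": 0,"grip": 1}
    - {"dx": 0,"dy": 0,"dz": 0,"rx": 0,"ry": 0,"rz": 0,"grip": 1}
    - {"dx": 0,"dy": 0,"dz": 0,"rx": 0,"ry": 0,"rz": 0,"grip": 1}

```text
clock: 7.35
tool_pos: [0.5117, 0.2243, 0.0845]
ee_rot: [0.829, 1.777, -0.582]
wrist_force: [-0.2, 2.4, 0.8]
grip_width: 0.0162
gripper_force: 58.3
```

```bash
python3 - <<'E'
from h import *
st()
s=telemetry.sense();R=Ro.from_rotvec(s["ee_rot"]).as_matrix();p=np.array(s["tool_pos"])
print("gauge centre in tool",(R.T@(np.array([.4817,.2605,.1])-p)*1000).round(1))
move(p+[0,0,.15]); move(p+[0,0,.15],frame(-50,90.001,1))
E
```

```text
7.35 q [ 0.706  0.455  2.01  -1.343  1.308  0.866] p [0.5117 0.2243 0.0845] F [-0.2  2.4  0.8] w 0.0162 58.2979291677475
[[-0.217, 0.766, 0.605], [0.26, 0.643, -0.72], [-0.941, 0.0, -0.339]]
gauge centre in tool [  1.3   0.3 -49.5]
d [-5.645e+00  3.000e-03 -2.032e+00] r [0. 0. 0.] rows 4.0
d [-5.645e+00  3.000e-03 -2.032e+00] r [ 6.00e-03  1.17e+01 -0.00e+00] rows 10.0
```

send_rows:
  deltas:
    - {"dx": -0.4,"dy": 0,"dz": -0.15,"rx": 0,"ry": 0,"rz": 0,"grip": 1}
    - {"dx": -1,"dy": 0,"dz": -0.36,"rx": 0,"ry": 0,"rz": 0,"grip": 1}
    - {"dx": -2,"dy": 0,"dz": -0.72,"rx": 0,"ry": 0,"rz": 0,"grip": 1}
    - {"dx": -3,"dy": 0,"dz": -1.08,"rx": 0,"ry": 0,"rz": 0,"grip": 1}
    - {"dx": -4,"dy": 0,"dz": -1.44,"rx": 0,"ry": 0,"rz": 0,"grip": 1}
    - {"dx": -5.6,"dy": 0,"dz": -2,"rx": 0,"ry": 1,"rz": 0,"grip": 1}
    - {"dx": -5.6,"dy": 0,"dz": -2,"rx": 0,"ry": 2,"rz": 0,"grip": 1}
    - {"dx": -5.6,"dy": 0,"dz": -2,"rx": 0,"ry": 3,"rz": 0,"grip": 1}
    - {"dx": -5.6,"dy": 0,"dz": -2,"rx": 0,"ry": 4,"rz": 0,"grip": 1}
    - {"dx": -5.6,"dy": 0,"dz": -2,"rx": 0,"ry": 5,"rz": 0,"grip": 1}
    - {"dx": -5.6,"dy": 0,"dz": -2,"rx": 0,"ry": 6,"rz": 0,"grip": 1}
    - {"dx": -5.6,"dy": 0,"dz": -2,"rx": 0,"ry": 7,"rz": 0,"grip": 1}
    - {"dx": -5.6,"dy": 0,"dz": -2,"rx": 0,"ry": 8,"rz": 0,"grip": 1}
    - {"dx": -5.6,"dy": 0,"dz": -2,"rx": 0,"ry": 9,"rz": 0,"grip": 1}
    - {"dx": -5.6,"dy": 0,"dz": -2,"rx": 0,"ry": 10,"rz": 0,"grip": 1}
    - {"dx": -5.6,"dy": 0,"dz": -2,"rx": 0,"ry": 11,"rz": 0,"grip": 1}
    - {"dx": -5.6,"dy": 0,"dz": -2,"rx": 0,"ry": 11.7,"rz": 0,"grip": 1}
    - {"dx": -5.6,"dy": 0,"dz": -2,"rx": 0,"ry": 11.7,"rz": 0,"grip": 1}

```text
clock: 8.85
tool_pos: [0.5124, 0.2211, 0.2324]
ee_rot: [-1.332, -2.843, 0.002]
wrist_force: [-0.1, -1.0, -3.2]
grip_width: 0.0162
gripper_force: 58.5
```

```bash
python3 - <<'E'
from h import *
st()
# seat at (.562,-.0375,.096); approach: gauge 90 mm above; gauge axis in tool = x rotated: tool must be tilted 20 deg
s=telemetry.sense();R=Ro.from_rotvec(s["ee_rot"]).as_matrix();p=np.array(s["tool_pos"])
ga=np.array([-.94,0,-.342])  # gauge up-axis in tool frame
print("gauge axis now",(R@ga).round(3),"centre",(p+R@[.0013,.0003,-.0495]).round(4))
u=np.array([.62-.505,-.0437+.0312,0]);u/=np.linalg.norm(u);v=np.cross([0,0,1],u)
print("cradle x az",np.degrees(np.arctan2(u[1],u[0])))
for sg in(1,-1):
    # tool y = u ; gauge axis = sg*v ; 
    B=np.c_[ga,[0,1,0],np.cross(ga,[0,1,0])];W=np.c_[sg*v,sg*0+u,np.cross(sg*v,u)]
    Rt=W@np.linalg.inv(B)
    if Rt[2,2]<0: print(sg,Rt.round(3).tolist()); c=np.array([.562,-.0375,.096+.06]); move(c-Rt@[.0013,.0003,-.0495],Rt)
E
```

```text
8.85 q [ 0.225  0.007  1.833  0.     1.304 -0.469] p [0.5124 0.2211 0.2324] F [-0.1 -1.  -3.2] w 0.0162 58.52974712848663
[[-0.64, 0.768, -0.002], [0.768, 0.64, -0.0], [0.001, -0.002, -1.0]]
gauge axis now [ 0.602 -0.722  0.341] centre [0.5119 0.2223 0.2819]
cradle x az -6.203447901691838
-1 [[0.102, 0.994, 0.037], [0.934, -0.108, 0.34], [0.342, 0.0, -0.939]]
d [-8.78  -4.646  4.931] r [-1.359  3.146  7.583] rows 7.0
```

send_rows:
  deltas:
    - {"dx": -1.1,"dy": -0.6,"dz": 0.2,"rx": -0.17,"ry": 0.39,"rz": 0.95,"grip": 1}
    - {"dx": -2.2,"dy": -1.2,"dz": 0.4,"rx": -0.34,"ry": 0.79,"rz": 1.9,"grip": 1}
    - {"dx": -3.3,"dy": -1.75,"dz": 0.8,"rx": -0.51,"ry": 1.18,"rz": 2.85,"grip": 1}
    - {"dx": -4.4,"dy": -2.3,"dz": 1.2,"rx": -0.68,"ry": 1.57,"rz": 3.8,"grip": 1}
    - {"dx": -5.5,"dy": -2.9,"dz": 1.8,"rx": -0.85,"ry": 1.97,"rz": 4.75,"grip": 1}
    - {"dx": -6.6,"dy": -3.5,"dz": 2.5,"rx": -1.02,"ry": 2.36,"rz": 5.7,"grip": 1}
    - {"dx": -7.7,"dy": -4.1,"dz": 3.2,"rx": -1.19,"ry": 2.76,"rz": 6.65,"grip": 1}
    - {"dx": -8.4,"dy": -4.4,"dz": 4,"rx": -1.36,"ry": 3.15,"rz": 7.58,"grip": 1}
    - {"dx": -8.78,"dy": -4.65,"dz": 4.93,"rx": -1.36,"ry": 3.15,"rz": 7.58,"grip": 1}
    - {"dx": -8.78,"dy": -4.65,"dz": 4.93,"rx": -1.36,"ry": 3.15,"rz": 7.58,"grip": 1}
    - {"dx": -8.78,"dy": -4.65,"dz": 4.93,"rx": -1.36,"ry": 3.15,"rz": 7.58,"grip": 1}
    - {"dx": -8.78,"dy": -4.65,"dz": 4.93,"rx": -1.36,"ry": 3.15,"rz": 7.58,"grip": 1}

```text
clock: 9.85
tool_pos: [0.5637, -0.0181, 0.1103]
ee_rot: [-2.142, -1.933, -0.38]
wrist_force: [0.5, 0.1, -2.8]
grip_width: 0.0161
gripper_force: 58.9
```

```bash
python3 - <<'E'
from h import *
st()
s,t=[optics.get_image(n) for n in("side","top")]
cv2.imwrite("pics/side1.png",s);cv2.imwrite("pics/top1.png",t)
c=lambda im,x,y,w=64,h=80,k=6:cv2.resize(im[y:y+h,x:x+w],(w*k,h*k),interpolation=cv2.INTER_CUBIC)
cv2.imwrite("pics/b1.png",np.hstack([c(s,230,170),c(t,246,160)]))
p=telemetry.sense()
E
```

```text
9.85 q [-0.381  0.161  1.936  0.367  1.168 -0.445] p [ 0.5637 -0.0181  0.1103] F [ 0.5  0.1 -2.8] w 0.0161 58.851701617240906
[[0.096, 0.995, 0.037], [0.935, -0.103, 0.34], [0.342, 0.002, -0.94]]
```

View pics/b1.png

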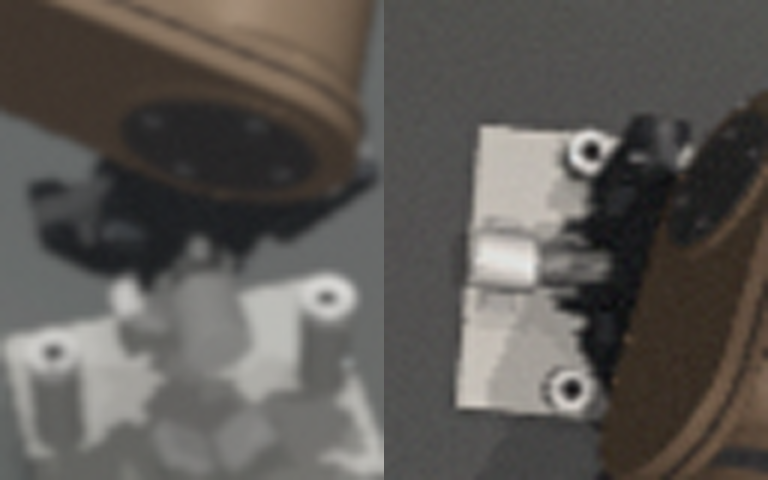

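The gauge is level over the trough. In top, the +y plug spans u from about 260.6 to 271.4 at v≈202.9, and in side the near plug is around crop (205,330). I'll compare this with the predicted points.

```bash
python3 - <<'E'
from h import *
s=telemetry.sense();R=Ro.from_rotvec(s["ee_rot"]).as_matrix();p=np.array(s["tool_pos"])
c=p+R@[.0013,.0003,-.0495];a=R@np.array([-.94,0,-.342]);print("expected c",c.round(4),"axis",a.round(3))
cs=lambda X:((proj("side",X)-[230,170]+.5)*6).round(0)
ct=lambda X:((proj("top",X)-[246,160]+.5)*6).round(0)+[384,0]
for k in(-.05,-.022,.022,.05): print(k,cs(c+a*k),ct(c+a*k))
for uv,k in(((260.6,202.9),-.05),((271.4,202.9),-.022)):
    X=plane("top",uv,.156);print(X.round(4),"centre",(X-a*k).round(4))
# mark grey mask of near plug in side & lit plug in top
t=cv2.imread("pics/top1.png");g=cv2.cvtColor(t,cv2.COLOR_BGR2GRAY)[190:216,255:290];print(g[::2,::1])
S=cv2.imread("pics/side1.png");g=cv2.cvtColor(S,cv2.COLOR_BGR2GRAY)[208:242:2,244:282];print(g)
E
```

```text
expected c [ 0.5631 -0.0337  0.1584] axis [-0.102 -0.995  0.   ]
-0.05 [159. 157.] [475. 256.]
-0.022 [176. 206.] [535. 261.]
0.022 [205. 288.] [629. 268.]
0.05 [224. 342.] [689. 272.]
[0.5664 0.0162 0.156 ] centre [ 0.5613 -0.0335  0.156 ]
[ 0.5655 -0.014   0.156 ] centre [ 0.5633 -0.0358  0.156 ]
[[ 81  79  79  81  77  82 156 187 189 188 190 188 190 188 186 188 187 188
  187 168 158 144 126 118 101  59  28  21  27  31  26  22  23  24  28]
 [ 81  82  81  81  78  87 168 188 187 188 186 187 187 187 190 189 186 187
  168 159 158 157 149 143 121  66  32  30  37  42  42  40  37  26  24]
 [ 79  80  81  80  77  94 174 190 189 190 189 188 186 188 188 186 187 187
  168 160 160 158 158 157 118  79  48  33  38  44  39  31  20  22  22]
 [ 79  78  81  82  79 108 178 173 155 157 169 174 176 182 188 189 187 186
  187 187 164 118  99  95  63  27  30  29  26  24  25  20  22  29  22]
 [ 79  82  82  79  78 131 151 147 143 140 128 131 131 135 148 154 155 159
  159 153 106  65  55  47  35  24  22  26  24  20  21  27  21  25  22]
 [ 81  80  75  70  70 135 170 199 202 197 194 189 185 185 183 176 132 118
 
[... 3089 characters left out ...]
 151 158 166 173 174 173 173 173 171 168 163 153 129
  101  93]
 [158 170 172 171 169 165 164 161 162 161 158 143 121 108 101 100 101 102
  103 107 112 113 113 113 121 144 164 171 172 171 166 161 154 150 146 132
  110  98]
 [156 170 172 171 167 163 162 161 160 153 136 113 101  99  98  99  97 100
   99 104 108 108 105 103 106 114 127 146 156 146 126 115 112 108 105 104
  103 102]
 [151 167 168 164 163 161 160 161 158 143 119 102  99  99  99  99  98  98
   99  98  99  99  98  99 103 109 118 124 125 120 115 112 112 112 113 113
  113 112]
 [142 162 163 157 149 136 122 121 131 129 115 105 110 115 111 106 104 102
  100  98  99 100 103 112 121 127 128 129 131 130 123 112 109 111 112 113
  113 112]]
```

```bash
python3 - <<'E'
from h import *
s=telemetry.sense();p=np.array(s["tool_pos"])
move(p+[-.0005,-.0025,0]);move(p+[-.0005,-.0025,-.056]);move(p+[-.0005,-.0025,-.060]);move(p+[-.0005,-.0025,-.066])
E
```

```text
d [-0.095 -0.01  -0.035] r [0. 0. 0.] rows 1.0
d [-0.861 -0.021  2.07 ] r [0. 0. 0.] rows 2.0
d [-0.916 -0.021  2.221] r [0. 0. 0.] rows 2.0
d [-0.998 -0.023  2.446] r [0. 0. 0.] rows 2.0
```

send_rows:
  deltas:
    - {"dx": -0.1,"dy": -0.01,"dz": -0.03,"rx": 0,"ry": 0,"rz": 0,"grip": 1}
    - {"dx": -0.3,"dy": -0.01,"dz": 0.5,"rx": 0,"ry": 0,"rz": 0,"grip": 1}
    - {"dx": -0.5,"dy": -0.02,"dz": 1.1,"rx": 0,"ry": 0,"rz": 0,"grip": 1}
    - {"dx": -0.7,"dy": -0.02,"dz": 1.6,"rx": 0,"ry": 0,"rz": 0,"grip": 1}
    - {"dx": -0.8,"dy": -0.02,"dz": 1.9,"rx": 0,"ry": 0,"rz": 0,"grip": 1}
    - {"dx": -0.86,"dy": -0.02,"dz": 2.07,"rx": 0,"ry": 0,"rz": 0,"grip": 1}
    - {"dx": -0.86,"dy": -0.02,"dz": 2.07,"rx": 0,"ry": 0,"rz": 0,"grip": 1}
    - {"dx": -0.86,"dy": -0.02,"dz": 2.07,"rx": 0,"ry": 0,"rz": 0,"grip": 1}

```text
clock: 10.62
tool_pos: [0.5635, -0.0216, 0.0538]
ee_rot: [-2.143, -1.931, -0.381]
wrist_force: [0.0, -0.3, -3.1]
grip_width: 0.0162
gripper_force: 59.0
```

send_rows:
  deltas:
    - {"dx": -0.014,"dy": 0,"dz": 0.038,"rx": 0,"ry": 0,"rz": 0,"grip": 1}
    - {"dx": -0.027,"dy": 0,"dz": 0.075,"rx": 0,"ry": 0,"rz": 0,"grip": 1}
    - {"dx": -0.04,"dy": 0,"dz": 0.11,"rx": 0,"ry": 0,"rz": 0,"grip": 1}
    - {"dx": -0.04,"dy": 0,"dz": 0.11,"rx": 0,"ry": 0,"rz": 0,"grip": 1}
    - {"dx": -0.04,"dy": 0,"dz": 0.11,"rx": 0,"ry": 0,"rz": 0,"grip": 1}

```text
clock: 11.03
tool_pos: [0.5633, -0.0216, 0.0509]
ee_rot: [-2.143, -1.931, -0.381]
wrist_force: [0.3, 0.5, -3.9]
grip_width: 0.0162
gripper_force: 59.0
```

send_rows:
  deltas:
    - {"dx": -0.014,"dy": 0,"dz": 0.038,"rx": 0,"ry": 0,"rz": 0,"grip": 1}
    - {"dx": -0.021,"dy": 0,"dz": 0.056,"rx": 0,"ry": 0,"rz": 0,"grip": 1}
    - {"dx": -0.027,"dy": 0,"dz": 0.075,"rx": 0,"ry": 0,"rz": 0,"grip": 1}
    - {"dx": -0.027,"dy": 0,"dz": 0.075,"rx": 0,"ry": 0,"rz": 0,"grip": 1}

```text
clock: 11.37
tool_pos: [0.5642, -0.0218, 0.0496]
ee_rot: [-2.144, -1.932, -0.383]
wrist_force: [1.1, -0.4, -0.7]
grip_width: 0.0164
gripper_force: 59.2
```

send_rows:
  deltas:
    - {"dx": -0.007,"dy": 0,"dz": 0.019,"rx": 0,"ry": 0,"rz": 0,"grip": 1}
    - {"dx": -0.014,"dy": 0,"dz": 0.038,"rx": 0,"ry": 0,"rz": 0,"grip": 1}
    - {"dx": -0.014,"dy": 0,"dz": 0.038,"rx": 0,"ry": 0,"rz": 0,"grip": 1}

```text
clock: 11.62
tool_pos: [0.5645, -0.0218, 0.0493]
ee_rot: [-2.144, -1.932, -0.384]
wrist_force: [0.9, 0.5, 4.6]
grip_width: 0.0162
gripper_force: 59.7
```

send_rows:
  deltas:
    - {"dx": 0,"dy": 0,"dz": 0,"rx": 0,"ry": 0,"rz": 0,"grip": 0.75}
    - {"dx": 0,"dy": 0,"dz": 0,"rx": 0,"ry": 0,"rz": 0,"grip": 0.7}
    - {"dx": 0,"dy": 0,"dz": 0,"rx": 0,"ry": 0,"rz": 0,"grip": 0.6}
    - {"dx": 0,"dy": 0,"dz": 0,"rx": 0,"ry": 0,"rz": 0,"grip": 0.5}
    - {"dx": 0,"dy": 0,"dz": 0,"rx": 0,"ry": 0,"rz": 0,"grip": 0.48}
    - {"dx": 0,"dy": 0,"dz": 0,"rx": 0,"ry": 0,"rz": 0,"grip": 0.48}

```text
clock: 12.12
tool_pos: [0.563, -0.0215, 0.0474]
ee_rot: [-2.143, -1.931, -0.38]
wrist_force: [-0.1, 0.0, -0.5]
grip_width: 0.0447
gripper_force: 0.0
```

```bash
python3 - <<'E'
from h import *
st()
E
```

```text
12.12 q [-0.387  0.251  1.963  0.387  1.061 -0.497] p [ 0.563  -0.0215  0.0474] F [-0.1  0.  -0.5] w 0.0447 0.0
[[0.097, 0.995, 0.037], [0.934, -0.104, 0.341], [0.343, 0.002, -0.939]]
```

send_rows:
  deltas:
    - {"dx": 0.17,"dy": 0,"dz": -0.47,"rx": 0,"ry": 0,"rz": 0,"grip": 0.48}
    - {"dx": 0.34,"dy": 0,"dz": -0.94,"rx": 0,"ry": 0,"rz": 0,"grip": 0.48}
    - {"dx": 0.68,"dy": 0,"dz": -1.88,"rx": 0,"ry": 0,"rz": 0,"grip": 0.48}
    - {"dx": 1.1,"dy": 0,"dz": -3,"rx": 0,"ry": 0,"rz": 0,"grip": 0.48}
    - {"dx": 1.6,"dy": 0,"dz": -4.4,"rx": 0,"ry": 0,"rz": 0,"grip": 0.48}
    - {"dx": 2.05,"dy": 0,"dz": -5.64,"rx": 0,"ry": 0,"rz": 0,"grip": 0.3}
    - {"dx": 2.05,"dy": 0,"dz": -5.64,"rx": 0,"ry": 0,"rz": 0,"grip": 0.2}
    - {"dx": 2.05,"dy": 0,"dz": -5.64,"rx": 0,"ry": 0,"rz": 0,"grip": 0.2}

```text
clock: 12.78
tool_pos: [0.5649, -0.0225, 0.2027]
ee_rot: [-2.147, -1.937, -0.387]
wrist_force: [0.0, -0.2, -0.6]
grip_width: 0.0684
gripper_force: 0.0
```

```bash
python3 - <<'E'
from h import *
st()
# cover: holes
A=np.array([.43275,-.29555]);B=np.array([.54505,-.267]);d=B-A;az=np.degrees(np.arctan2(d[1],d[0]));C=(A+B)/2
print("cover",C,az)
# tool down, tool y perpendicular to plate x. tool y = az-90 ; x = az  -> frame heading: x = az_h+180 (flip 1)
Rt=frame(az+180,89.9999,1);print(Rt.round(3).tolist())
# rib centre height .08 ; grasp point = 49.5 behind TCP -> TCP z = .08-.0495
move((.50,-.2,.24),Rt)
Rt2=frame(az,89.9999,1);move((.50,-.2,.24),Rt2)
E
```

```text
12.78 q [-0.388  0.057  1.867  0.347  1.323 -0.389] p [ 0.5649 -0.0225  0.2027] F [ 0.  -0.2 -0.6] w 0.0684 0.0
[[0.094, 0.994, 0.045], [0.936, -0.104, 0.338], [0.34, 0.011, -0.94]]
cover [ 0.4889   -0.281275] 14.264106172579188
[[0.969, 0.246, -0.0], [0.246, -0.969, -0.0], [-0.0, 0.0, -1.0]]
d [-6.381 -1.826 -3.919] r [-1.931 -2.957 11.52 ] rows 11.0
d [-6.381 -1.826 -3.919] r [  3.252  -2.125 -18.146] rows 16.0
```

send_rows:
  deltas:
    - {"dx": -6.38,"dy": -1.83,"dz": -3.92,"rx": -1.93,"ry": -2.96,"rz": 11.52,"grip": 0}
    - {"dx": -6.38,"dy": -1.83,"dz": -3.92,"rx": -1.93,"ry": -2.96,"rz": 11.52,"grip": 0}
    - {"dx": -6.38,"dy": -1.83,"dz": -3.92,"rx": -1.93,"ry": -2.96,"rz": 11.52,"grip": 0}
    - {"dx": -6.38,"dy": -1.83,"dz": -3.92,"rx": -1.93,"ry": -2.96,"rz": 11.52,"grip": 0}
    - {"dx": -6.38,"dy": -1.83,"dz": -3.92,"rx": -1.93,"ry": -2.96,"rz": 11.52,"grip": 0}
    - {"dx": -6.38,"dy": -1.83,"dz": -3.92,"rx": -1.93,"ry": -2.96,"rz": 11.52,"grip": 0}
    - {"dx": -6.38,"dy": -1.83,"dz": -3.92,"rx": -1.93,"ry": -2.96,"rz": 11.52,"grip": 0}
    - {"dx": -6.38,"dy": -1.83,"dz": -3.92,"rx": -1.93,"ry": -2.96,"rz": 11.52,"grip": 0}
    - {"dx": -6.38,"dy": -1.83,"dz": -3.92,"rx": -1.93,"ry": -2.96,"rz": 11.52,"grip": 0}
    - {"dx": -6.38,"dy": -1.83,"dz": -3.92,"rx": -1.93,"ry": -2.96,"rz": 11.52,"grip": 0}
    - {"dx": -6.38,"dy": -1.83,"dz": -3.92,"rx": -1.93,"ry": -2.96,"rz": 11.52,"grip": 0}
    - {"dx": -6.38,"dy": -1.83,"dz": -3.92,"rx": -1.93,"ry": -2.96,"rz": 11.52,"grip": 0}
    - {"dx": -6.38,"dy": -1.83,"dz": -3.92,"rx": -1.93,"ry": -2.96,"rz": 11.52,"grip": 0}
    - {"dx": -6.38,"dy": -1.83,"dz": -3.92,"rx": -1.93,"ry": -2.96,"rz": 11.52,"grip": 0}

```text
clock: 13.95
tool_pos: [0.4979, -0.1994, 0.2347]
ee_rot: [-3.112, -0.391, 0.013]
wrist_force: [0.3, 0.7, -0.0]
grip_width: 0.0854
gripper_force: 0.0
```

```bash
python3 - <<'E'
from h import *
st()
t=optics.get_image("top");s=optics.get_image("side");cv2.imwrite("pics/top2.png",t);cv2.imwrite("pics/side2.png",s)
# gauge in cradle: bright pixels around it
for n,im,(x0,y0,x1,y1) in(("top",t,(255,192,300,216)),):
    g=cv2.cvtColor(im,cv2.COLOR_BGR2GRAY)[y0:y1,x0:x1];print(g[6:20,3:40])
for k in(-.05,-.022,.022,.05):
    v=np.array([.108,.994,0]);X=np.array([.562,-.0375,.096])+v*k;print(k,proj("top",X).round(1),proj("top",X+[0,0,.014]).round(1))
Rt=frame(14.264+180,89.9999,1);move((.4889,-.2813,.15),Rt);move((.4889,-.2813,.037),Rt)
E
```

```text
13.95 q [-5.690e-01 -4.000e-02  1.875e+00 -1.000e-03  1.316e+00  7.510e-01] p [ 0.4979 -0.1994  0.2347] F [ 0.3  0.7 -0. ] w 0.0854 0.0
[[0.969, 0.248, -0.009], [0.248, -0.969, 0.004], [-0.008, -0.006, -1.0]]
[[ 82  85 137 184 170 151 168 174 172 171 164 180 193 193 194 192 193 190
  191 190 191 191 192 190 190 190 190 190 189 171 173 179 179 181 181 183
  188]
 [ 79  78 144 183 161 142 141 138 133 139 126 149 180 187 192 193 192 191
  190 191 191 192 191 189 192 192 192 189 191 163 122 160 172 172 172 175
  185]
 [ 81  84 157 170 162 171 171 163 159 153 146 141 148 159 183 189 191 192
  191 194 194 191 192 193 191 193 192 191 188 147 105 154 176 174 171 177
  182]
 [ 81  83 155 168 200 207 203 200 195 191 189 186 178 164 159 158 163 172
  182 189 189 189 189 189 191 191 188 186 149 123 111 128 142 142 145 169
  180]
 [ 80  83 157 158 211 226 223 219 215 210 207 205 199 162 115  99  91  88
   90  89  93  94 109 111 130 139 137 133 113 153 167 163 157 152 144 152
  148]
 [ 78  80 143 153 208 227 226 227 225 224 222 221 217 178 127 111 109 102
  103 103  91  94  99  98  94  92  88  91 
[... 833 characters left out ...]
45 160 171 169 168 161 146 120 114 162 181 182 181 180
  178 176 177 176 175 175 171 156 140 110 141 157 162 169 172 177 184 190
  193]
 [ 85 145 184 167 152 169 173 173 172 163 171 176 177 180 181 180 180 179
  182 180 179 181 180 181 179 177 158 147 120 104 117 129 142 140 143 148
  149]
 [ 81 154 189 175 173 176 174 174 172 158 171 180 182 188 194 194 191 192
  192 193 193 191 191 187 184 179 178 175 150 110 151 170 168 147 138 124
  108]]
-0.05 [295.2 206.2] [295.7 206. ]
-0.022 [285.8 205.4] [286.2 205.2]
0.022 [271.  204.3] [271.2 204. ]
0.05 [261.5 203.5] [261.6 203.3]
d [-1.132  3.098  3.387] r [-0.053  0.071  0.004] rows 3.0
d [-1.098  3.123  7.907] r [-0.053  0.071  0.004] rows 6.0
```

send_rows:
  deltas:
    - {"dx": -1.13,"dy": 3.1,"dz": 3.4,"rx": -0.05,"ry": 0.07,"rz": 0,"grip": 0}
    - {"dx": -1.13,"dy": 3.1,"dz": 3.4,"rx": -0.05,"ry": 0.07,"rz": 0,"grip": 0}
    - {"dx": -1.13,"dy": 3.1,"dz": 3.4,"rx": -0.05,"ry": 0.07,"rz": 0,"grip": 0}
    - {"dx": -1.13,"dy": 3.1,"dz": 3.4,"rx": -0.05,"ry": 0.07,"rz": 0,"grip": 0}
    - {"dx": -1.13,"dy": 3.1,"dz": 3.4,"rx": -0.05,"ry": 0.07,"rz": 0,"grip": 0}
    - {"dx": -1.13,"dy": 3.1,"dz": 3.4,"rx": -0.05,"ry": 0.07,"rz": 0,"grip": 0}

```text
clock: 14.55
tool_pos: [0.4895, -0.2812, 0.1507]
ee_rot: [3.117, 0.39, 0.001]
wrist_force: [1.0, 0.7, 0.7]
grip_width: 0.0854
gripper_force: 0.0
```

```bash
python3 - <<'E'
from h import *
st()
Rt=frame(14.264+180,89.9999,1);move((.4889,-.2813,.15),Rt);move((.4889,-.2813,.037),Rt)
E
```

```text
14.55 q [-7.010e-01  9.200e-02  1.898e+00  1.000e-03  1.151e+00  6.210e-01] p [ 0.4895 -0.2812  0.1507] F [1.  0.7 0.7] w 0.0854 0.0
[[0.969, 0.246, 0.001], [0.246, -0.969, -0.0], [0.001, 0.0, -1.0]]
d [-0.025 -0.004  0.029] r [ 0.004 -0.009 -0.003] rows 1.0
d [-0.029 -0.006  4.549] r [ 0.004 -0.009 -0.003] rows 3.0
```

send_rows:
  deltas:
    - {"dx": -0.02,"dy": 0,"dz": 1,"rx": 0,"ry": 0,"rz": 0,"grip": 0}
    - {"dx": -0.02,"dy": 0,"dz": 2,"rx": 0,"ry": 0,"rz": 0,"grip": 0}
    - {"dx": -0.02,"dy": 0,"dz": 2.8,"rx": 0,"ry": 0,"rz": 0,"grip": 0}
    - {"dx": -0.02,"dy": 0,"dz": 3.4,"rx": 0,"ry": 0,"rz": 0,"grip": 0}
    - {"dx": -0.02,"dy": 0,"dz": 3.8,"rx": 0,"ry": 0,"rz": 0,"grip": 0}
    - {"dx": -0.02,"dy": 0,"dz": 4.2,"rx": 0,"ry": 0,"rz": 0,"grip": 0}
    - {"dx": -0.02,"dy": 0,"dz": 4.5,"rx": 0,"ry": 0,"rz": 0,"grip": 0}
    - {"dx": -0.02,"dy": 0,"dz": 4.5,"rx": 0,"ry": 0,"rz": 0,"grip": 0}

```text
clock: 15.22
tool_pos: [0.4886, -0.2807, 0.0368]
ee_rot: [-3.117, -0.391, 0.001]
wrist_force: [0.2, 0.6, 0.9]
grip_width: 0.0857
gripper_force: 0.0
```

send_rows:
  deltas:
    - {"dx": 0,"dy": 0,"dz": 0,"rx": 0,"ry": 0,"rz": 0,"grip": 0.3}
    - {"dx": 0,"dy": 0,"dz": 0,"rx": 0,"ry": 0,"rz": 0,"grip": 0.5}
    - {"dx": 0,"dy": 0,"dz": 0,"rx": 0,"ry": 0,"rz": 0,"grip": 0.6}
    - {"dx": 0,"dy": 0,"dz": 0,"rx": 0,"ry": 0,"rz": 0,"grip": 0.7}
    - {"dx": 0,"dy": 0,"dz": 0,"rx": 0,"ry": 0,"rz": 0,"grip": 0.75}
    - {"dx": 0,"dy": 0,"dz": 0,"rx": 0,"ry": 0,"rz": 0,"grip": 0.8}
    - {"dx": 0,"dy": 0,"dz": 0,"rx": 0,"ry": 0,"rz": 0,"grip": 1}
    - {"dx": 0,"dy": 0,"dz": 0,"rx": 0,"ry": 0,"rz": 0,"grip": 1}
    - {"dx": 0,"dy": 0,"dz": 0,"rx": 0,"ry": 0,"rz": 0,"grip": 1}
    - {"dx": 0,"dy": 0,"dz": 0,"rx": 0,"ry": 0,"rz": 0,"grip": 1}

```text
clock: 16.05
tool_pos: [0.4889, -0.2815, 0.038]
ee_rot: [3.117, 0.39, 0.001]
wrist_force: [-0.3, -0.1, 4.1]
grip_width: 0.0173
gripper_force: 59.7
```

```bash
python3 - <<'E'
from h import *
st()
E
```

```text
16.05 q [-0.702  0.238  1.963 -0.     0.94   0.62 ] p [ 0.4889 -0.2815  0.038 ] F [-0.3 -0.1  4.1] w 0.0173 59.67827081680298
[[0.969, 0.246, 0.0], [0.246, -0.969, -0.0], [0.0, 0.001, -1.0]]
```

send_rows:
  deltas:
    - {"dx": 0,"dy": 0,"dz": -0.4,"rx": 0,"ry": 0,"rz": 0,"grip": 1}
    - {"dx": 0,"dy": 0,"dz": -1,"rx": 0,"ry": 0,"rz": 0,"grip": 1}
    - {"dx": 0,"dy": 0,"dz": -1.8,"rx": 0,"ry": 0,"rz": 0,"grip": 1}
    - {"dx": 0,"dy": 0,"dz": -2.8,"rx": 0,"ry": 0,"rz": 0,"grip": 1}
    - {"dx": 0,"dy": 0,"dz": -3.8,"rx": 0,"ry": 0,"rz": 0,"grip": 1}
    - {"dx": 0,"dy": 0,"dz": -4.8,"rx": 0,"ry": 0,"rz": 0,"grip": 1}
    - {"dx": 0,"dy": 0,"dz": -5.6,"rx": 0,"ry": 0,"rz": 0,"grip": 1}
    - {"dx": 0,"dy": 0,"dz": -5.8,"rx": 0,"ry": 0,"rz": 0,"grip": 1}
    - {"dx": 0,"dy": 0,"dz": -5.8,"rx": 0,"ry": 0,"rz": 0,"grip": 1}

```text
clock: 16.8
tool_pos: [0.4893, -0.2817, 0.1838]
ee_rot: [3.115, 0.39, 0.003]
wrist_force: [0.3, -0.5, -3.4]
grip_width: 0.0175
gripper_force: 59.0
```

```bash
python3 - <<'E'
from h import *
st(); move((.562,-.0379,.18),frame(-6.3+180,89.9999,1))
E
```

```text
16.8 q [-0.702  0.058  1.871 -0.     1.21   0.62 ] p [ 0.4893 -0.2817  0.1838] F [ 0.3 -0.5 -3.4] w 0.0175 58.978208899497986
[[0.969, 0.246, 0.002], [0.246, -0.969, -0.002], [0.002, 0.003, -1.0]]
d [ 5.222 -8.733  0.137] r [ 0.022 -0.021  3.428] rows 7.0
```

send_rows:
  deltas:
    - {"dx": 0.3,"dy": -0.5,"dz": 0,"rx": 0,"ry": 0,"rz": 0.2,"grip": 1}
    - {"dx": 0.8,"dy": -1.3,"dz": 0,"rx": 0,"ry": 0,"rz": 0.5,"grip": 1}
    - {"dx": 1.5,"dy": -2.4,"dz": 0,"rx": 0,"ry": 0,"rz": 0.9,"grip": 1}
    - {"dx": 2.2,"dy": -3.6,"dz": 0,"rx": 0,"ry": 0,"rz": 1.4,"grip": 1}
    - {"dx": 2.9,"dy": -4.8,"dz": 0,"rx": 0,"ry": 0,"rz": 1.9,"grip": 1}
    - {"dx": 3.6,"dy": -6,"dz": 0.05,"rx": 0,"ry": 0,"rz": 2.4,"grip": 1}
    - {"dx": 4.2,"dy": -7.1,"dz": 0.1,"rx": 0,"ry": 0,"rz": 2.8,"grip": 1}
    - {"dx": 4.7,"dy": -7.9,"dz": 0.1,"rx": 0,"ry": 0,"rz": 3.1,"grip": 1}
    - {"dx": 5,"dy": -8.4,"dz": 0.1,"rx": 0,"ry": 0,"rz": 3.3,"grip": 1}
    - {"dx": 5.22,"dy": -8.73,"dz": 0.1,"rx": 0,"ry": 0,"rz": 3.43,"grip": 1}
    - {"dx": 5.22,"dy": -8.73,"dz": 0.1,"rx": 0,"ry": 0,"rz": 3.43,"grip": 1}
    - {"dx": 5.22,"dy": -8.73,"dz": 0.1,"rx": 0,"ry": 0,"rz": 3.43,"grip": 1}

```text
clock: 17.8
tool_pos: [0.5601, -0.0371, 0.1774]
ee_rot: [-3.137, 0.171, 0.007]
wrist_force: [-0.6, -0.3, -2.6]
grip_width: 0.0169
gripper_force: 59.1
```

```bash
python3 - <<'E'
from h import *
st(); move((.562,-.0379,.114),frame(-6.3+180,89.9999,1));move((.562,-.0379,.125),frame(-6.3+180,89.9999,1))
E
```

```text
17.8 q [-2.460e-01  6.100e-02  1.880e+00 -1.000e-03  1.205e+00  1.433e+00] p [ 0.5601 -0.0371  0.1774] F [-0.6 -0.3 -2.6] w 0.0169 59.07913148403168
[[0.994, -0.108, -0.004], [-0.108, -0.994, 0.0], [-0.004, 0.0, -1.0]]
d [0.09  0.025 2.535] r [0.    0.04  0.013] rows 2.0
d [0.088 0.025 2.095] r [0.    0.04  0.013] rows 2.0
```

Lowering to about 21 mm above the pillars first, with a check there.

send_rows:
  deltas:
    - {"dx": 0.07,"dy": 0.02,"dz": 0.5,"rx": 0,"ry": 0.03,"rz": 0,"grip": 1}
    - {"dx": 0.07,"dy": 0.02,"dz": 1,"rx": 0,"ry": 0.03,"rz": 0,"grip": 1}
    - {"dx": 0.07,"dy": 0.02,"dz": 1.5,"rx": 0,"ry": 0.03,"rz": 0,"grip": 1}
    - {"dx": 0.07,"dy": 0.02,"dz": 1.9,"rx": 0,"ry": 0.03,"rz": 0,"grip": 1}
    - {"dx": 0.07,"dy": 0.02,"dz": 2.1,"rx": 0,"ry": 0.03,"rz": 0,"grip": 1}
    - {"dx": 0.07,"dy": 0.02,"dz": 2.1,"rx": 0,"ry": 0.03,"rz": 0,"grip": 1}
    - {"dx": 0.07,"dy": 0.02,"dz": 2.1,"rx": 0,"ry": 0.03,"rz": 0,"grip": 1}
    - {"dx": 0.07,"dy": 0.02,"dz": 2.1,"rx": 0,"ry": 0.03,"rz": 0,"grip": 1}

```text
clock: 18.47
tool_pos: [0.5637, -0.0385, 0.1281]
ee_rot: [3.136, -0.173, 0.007]
wrist_force: [0.5, -0.4, -3.1]
grip_width: 0.0173
gripper_force: 59.1
```

```bash
python3 - <<'E'
from h import *
st()
s,t=[optics.get_image(n) for n in("side","top")]
cv2.imwrite("pics/side3.png",s);cv2.imwrite("pics/top3.png",t)
z=telemetry.sense()["tool_pos"][2]+.012
for nm,P in(("post0",(.5048,-.0314,.116)),("post1",(.6194,-.044,.116))):
    print(nm,proj("side",[P[0],P[1],z+.008]).round(1),proj("top",[P[0],P[1],z+.008]).round(1))
c=lambda im,x,y,w=64,h=76,k=6:cv2.resize(im[y:y+h,x:x+w],(w*k,h*k),interpolation=cv2.INTER_CUBIC)
cv2.imwrite("pics/d1.png",np.hstack([c(s,230,170),c(t,250,166)]))
E
```

```text
18.47 q [-0.248  0.116  1.916  0.     1.105  1.433] p [ 0.5637 -0.0385  0.1281] F [ 0.5 -0.4 -3.1] w 0.0173 59.13109481334686
[[0.994, -0.11, 0.004], [-0.11, -0.994, -0.001], [0.004, 0.0, -1.0]]
post0 [237.8 219.2] [278.1 224.5]
post1 [284.5 210. ] [281.3 183.7]
```

View pics/d1.png

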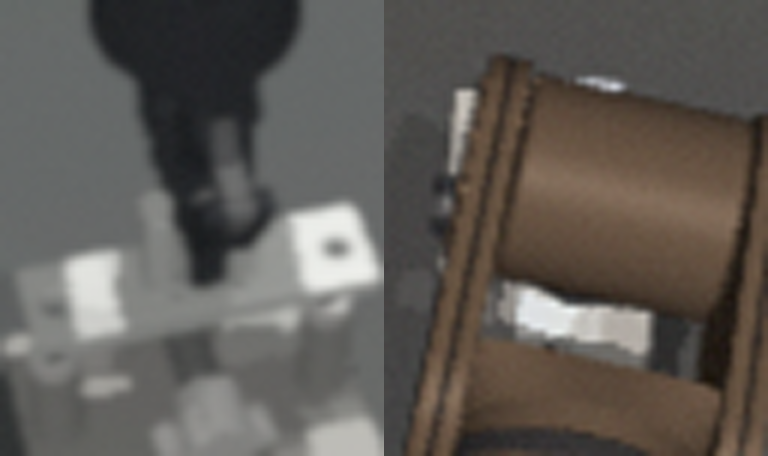

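The side crop shows the plate's two holes at about (52,305) and (336,247), with the plate level and clear above the pillars. The top view is blocked by the arm. I'll compare in the side camera alone, since the pillar positions come from it too.

```bash
python3 - <<'E'
from h import *
s=cv2.imread("pics/side3.png");st_=telemetry.sense();z=st_["tool_pos"][2]+.020
o=[plane("side",(238.4,228.2),.116),plane("side",(284.,218.9),.116)]
for g,P in zip(((238.25,220.4),(285.6,210.75)),o):
    u=dark(s,g);X=plane("side",u,z);print(u.round(2),X.round(4),"hole-post mm",((X-P)*1000).round(1))
E
```

```text
[238.03 221.1 ] [ 0.5036 -0.037   0.1484] hole-post mm [-0.7 -4.2 32.4]
[285.6  210.86] [ 0.6209 -0.0475  0.1484] hole-post mm [ 1.5 -2.3 32.4]
```

send_rows:
  deltas:
    - {"dx": -0.02,"dy": -0.05,"dz": 0.15,"rx": 0,"ry": 0,"rz": 0,"grip": 1}
    - {"dx": -0.02,"dy": -0.05,"dz": 0.3,"rx": 0,"ry": 0,"rz": 0,"grip": 1}
    - {"dx": -0.02,"dy": -0.05,"dz": 0.4,"rx": 0,"ry": 0,"rz": 0,"grip": 1}
    - {"dx": -0.02,"dy": -0.05,"dz": 0.5,"rx": 0,"ry": 0,"rz": 0,"grip": 1}
    - {"dx": -0.02,"dy": -0.05,"dz": 0.5,"rx": 0,"ry": 0,"rz": 0,"grip": 1}
    - {"dx": -0.02,"dy": -0.05,"dz": 0.5,"rx": 0,"ry": 0,"rz": 0,"grip": 1}

```text
clock: 19.07
tool_pos: [0.5626, -0.0369, 0.1145]
ee_rot: [3.137, -0.173, 0.004]
wrist_force: [-0.4, 0.5, -2.8]
grip_width: 0.0171
gripper_force: 59.1
```

```bash
python3 - <<'E'
from h import *
I=[];p=[];q=[]
for i in range(16):
    I.append(optics.get_image("side").astype(float));s=telemetry.sense();p.append(s["tool_pos"]);q.append(Ro.from_rotvec(s["ee_rot"]).as_matrix())
im=np.mean(I,0).astype(np.uint8);cv2.imwrite("pics/side4.png",im);pm=np.mean(p,0);Rm=np.mean(q,0);print(s["clock"],pm.round(4),np.std(p,0).round(4),s["wrist_force"])
print(Rm.round(4).tolist(),"az",np.degrees(np.arctan2(Rm[1,0],Rm[0,0])))
z=pm[2]+.020
o=[plane("side",(238.4,228.2),.116),plane("side",(284.,218.9),.116)]
for g,P in zip(((238.3,223.8),(285.2,214.)),o):
    u=dark(im,g);u=dark(im,u);X=plane("side",u,z);print(u.round(2),X.round(4),"hole-post mm",((X-P)*1000).round(1), "expect px",proj("side",[P[0],P[1],z]).round(1))
g=cv2.cvtColor(im,cv2.COLOR_BGR2GRAY)
print(g[217:236,232:246]);print(g[207:226,278:294])
E
```

```text
19.8667 [ 0.5629 -0.037   0.115 ] [0.0001 0.     0.0001] [-0.23824595 -0.63892745 -3.03288254]
[[0.9939, -0.1101, 0.0033], [-0.1101, -0.9939, -0.0005], [0.0034, 0.0001, -1.0]] az -6.319945518565661
[237.7  223.78] [ 0.5032 -0.0339  0.135 ] hole-post mm [-1.2 -1.1 19. ] expect px [238.  223.3]
[284.79 214.05] [ 0.6202 -0.0458  0.135 ] hole-post mm [ 0.8 -0.6 19. ] expect px [284.4 214. ]
[[ 99 103 107 110 114 118 122 128 145 181 207 219 223 224]
 [109 121 126 128 130 131 132 136 148 174 204 221 225 224]
 [113 128 133 134 134 134 134 136 143 166 200 220 224 225]
 [111 125 133 134 134 135 135 137 145 167 199 219 224 224]
 [107 122 132 134 134 135 137 137 141 160 192 214 221 223]
 [103 118 130 132 131 131 132 132 135 153 182 207 219 222]
 [100 114 127 129 124 121 122 122 127 149 183 207 218 220]
 [100 112 123 126 121 117 116 116 122 141 170 196 210 213]
 [118 124 128 130 128 128 131 129 128 139 166 192 204 206]
 [149 150 141 133 132 132 133 132 131 135 153 182 200 204]
 [154 151 141 132 131 132 132 132 131 133 148 179 200 204]
 [128 124 123 127 131 132 133 133 133 134 145 173 192 194]
 [
[... 985 characters left out ...]
 203 226 229 212 169 121 104]
 [174 209 229 233 230 219 205 200 210 225 233 233 222 189 138 108]
 [169 203 226 234 234 232 230 229 231 234 236 236 230 206 157 115]
 [164 190 217 231 235 235 236 235 235 236 236 236 231 210 166 120]
 [158 180 212 231 235 235 235 234 231 228 226 223 216 197 159 119]
 [155 177 208 225 227 226 223 218 209 197 188 179 169 155 131 111]
 [151 166 188 199 196 189 179 170 160 150 143 136 130 123 114 106]
 [139 142 149 153 151 145 139 134 129 124 119 114 112 109 107 105]
 [132 130 126 125 125 126 126 123 118 109 103 103 105 105 105 104]
 [135 128 113 104 107 112 114 111 104  97  97 102 104 104 105 104]
 [136 129 106  93  95  99 100  99  95  93  97 103 105 104 104 104]]
```

```bash
python3 - <<'E'
from plant import workorder
print(workorder.close_job())
E
```

```text
the job is handed in; nothing more can be done
None
```

The gauge is lying centred in the V supports and released, and the clamp plate is held level about 11 mm above the pillars with its holes within about 1 mm of the threaded holes; the job is handed in at about 20 s on the robot clock, with no verdict shown.

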